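Square a nameplate blank into the engraver's corner stop

TASK

Get the brass nameplate blank ready for engraving: take the orange-handled pusher from the tool rack and, touching the blank with nothing but its white foot, nudge it over the engraver's bed, first square against the long bar of the red corner stop, then along it into the short bar, until both edges lie flush. The bars are re-set from job to job, so seat it by feel, leaning on each bar in turn with a firm but gentle 5 N or so for about half a second; much less does not seat it, and past 9 N the stop's magnets slip. Then hang the pusher back in its empty hole in the rack and leave everything else where it is.

Things in the scene. Friction and masses are not known exactly. Their poses are not given: they have to be found in the camera images.
- plate: Nameplate blank: flat brass-coloured metal plate, 75 (its x) by 110 (its y) by 6 mm thick, a tiny dark dot at each corner, about 0.13 kg (up to a third more or less). Lies flat and loose on the bed, 1 to 6 cm short of both bars, turned up to 0.35 rad; about 0.3 N slides it. Origin: centre of its underside; z up.
- stop: Corner stop: red L of two bars 10 mm high, 22 wide, fixed. Origin: nominal inner corner, bed level. Long bar's face: nominally plane x=0, y 0 to -140 mm; short bar's: y=0, x 0 to -110. Each bar is clamped in slots up to 3 mm in or out of nominal, NOT measured: find it by touch. Plate goes on the -x,-y side, 110 mm edge on the long bar, centre near -37.5,-55. Half a mm past contact is about 3 N.
- engraver: Open-frame laser engraver, fixed. Origin: on the table under its centre. Bed: flat dark honeycomb 300 x 300 mm, top 22 mm above the table; plate and stop lie on it. Rails (tops 65 mm up) run round it 200 mm from the centre; gantry (top 105 mm) parked at x=+180; laser head (top 135) at x=117 to 157, y=-135; control box (top 81) at x=-185, y=-120.
- pusher: Pusher hanging upright in a rack hole. White round foot 12 mm across, 16 tall; above it a 10 mm steel rod; black collar 32 mm across, 6 thick, its underside 36 mm above the foot's underside; orange grip from 42 to 102 mm, 26 wide (x), 18 thick (y). 0.07 kg. Origin: centre of the foot's underside; z up the grip.
- rack: Plywood tool rack, fixed, 210 (x) by 70 (y) by 75 mm high, with three square 20 mm holes in a row along its x, 64 mm apart. Tools hang through the holes, their collars resting on its top. Origin: centre of its underside on the table.
- rack_hole0 (a point): Centre of rack hole 0, level with the rack's top (rack x = -64 mm). The pusher hangs in any one of the three holes; the screwdriver and brush hang in the other two.
- rack_hole1 (a point): Centre of rack hole 1, level with the rack's top (rack x = 0 mm). The pusher hangs in any one of the three holes; the screwdriver and brush hang in the other two.
- rack_hole2 (a point): Centre of rack hole 2, level with the rack's top (rack x = 64 mm). The pusher hangs in any one of the three holes; the screwdriver and brush hang in the other two.
- screwdriver: Bystander: blue screwdriver hanging in the rack; its handle stands 64 mm above the rack's top and is 26 mm across. Origin: its tip, 50 mm below the rack's top.
- brush: Bystander: wooden-handled brush hanging in the rack; its handle stands 64 mm above the rack's top and is 24 mm across. Origin: its lower end, 50 mm below the rack's top.
- dumper: Bystander: yellow toy dump truck, 140 by 74 by 82 mm, standing on the table. Origin: centre of its underside.
- fire_engine: Bystander: red toy fire engine, 130 by 64 by 74 mm, standing on the table. Origin: centre of its underside.
- plinth: Bystander: dark wooden display plinth, 90 by 160 by 22 mm, standing on the table. Origin: centre of its underside.
- tape: Bystander: roll of yellow tape lying flat, 84 mm across, 24 mm high, standing on the table. Origin: centre of its underside.
- cleaner: Bystander: white spray-cleaner bottle with blue cap, 56 mm across, 150 mm high, standing on the table. Origin: centre of its underside.
Not all that is in view belongs to the job. Leave any purple look-alike of the rack alone. Of the things that look like the plate, the larger one is meant.

How it is judged:
On the way, in this order (a step that is already met when the one before it is completed fails the run):
1. the pusher is lifted out of the rack (z of pusher in the frame of rack above 0.09 m), for 0.1 s.
2. the blank's long edge lies flush along the long bar and is pressed on it with more than 2 N (x of long_bar_c0 in the frame of plate below 0.05 m and angle between the x axis of plate and the x axis of stop, either way round below 0.015 rad and angle between plate's own z axis and vertical below 0.03 rad and z of plate in the frame of stop below 0.002 m and contact force between plate and long_bar_c0 above 2 N), for 0.2 s.
3. still flush on the long bar, the blank touches the short bar and is pressed on it with more than 2 N (x of long_bar_c0 in the frame of plate below 0.05 m and y of short_bar_c0 in the frame of plate below 0.0675 m and angle between the x axis of plate and the x axis of stop, either way round below 0.015 rad and angle between plate's own z axis and vertical below 0.03 rad and z of plate in the frame of stop below 0.002 m and contact force between plate and short_bar_c0 above 2 N), for 0.2 s.
At the end, for the whole second after the job is handed in: The blank lies flat on the bed within 1.5 mm of both bars of the stop and square to them within 0.015 rad, and the pusher hangs upright and still in a hole of the rack (within 9 mm of the hole's centre, collar down on the rack) (x of long_bar_c0 in the frame of plate below 0.05 m and y of short_bar_c0 in the frame of plate below 0.0675 m and angle between the x axis of plate and the x axis of stop, either way round below 0.015 rad and angle between plate's own z axis and vertical below 0.03 rad and z of plate in the frame of stop below 0.002 m and (horizontal distance between pusher and rack_hole0 below 0.009 m or horizontal distance between pusher and rack_hole1 below 0.009 m or horizontal distance between pusher and rack_hole2 below 0.009 m) and z of pusher in the frame of rack below 0.044 m and angle between pusher's own z axis and vertical below 0.1 rad and linear speed of pusher below 0.02 m/s and linear speed of plate below 0.01 m/s); the robot touches nothing.
It fails at once if the stop is pushed with more than 9 N (contact force between stop and anything else above 9 N).
It fails at once if the gripper or arm touches the blank (contact force between plate and the fingers above 0.3 N or contact force between plate and the arm above 0.3 N).
It fails at once if the blank is tipped or lifted (angle between plate's own z axis and vertical above 0.1 rad or z of plate in the frame of stop above 0.006 m).
It fails at once if another tool in the rack or a thing on the counter is moved more than 2 cm (distance of any of screwdriver, brush, dumper, fire_engine, plinth, tape, cleaner from where it was at the start of the episode above 0.02 m).
It also fails if it takes over 67 s, if anything falls off the work surface, if the arm or the gripper's body presses on something with over 40 N, if the wrist force passes 120 N, or if a joint passes its speed limit or range.

ROBOT

A 6-joint arm with a two-finger parallel gripper is mounted at the origin on the work surface. World frame = base frame: x ahead of the robot, y to its left, z up, the work surface at z = 0. Lengths are in m, angles in rad, forces in N, time in s.
With the tool pointing down it reaches from about 0.275 to 0.725 m from the base axis. Payload 5.6 kg.
Tool frame: the origin (TCP) lies between the finger pads; the fingertips stand 25 mm ahead of it and the grasp point (between the pads) lies 6 mm ahead of it; z points along the fingers, y is the line along which they close (so a half turn about z gives the same grasp; the last joint's range is limited). The gripper opens to 85 mm and grips with 20 to 120 N. Pads are 22 mm wide; open, the fingers measure 114 mm over their backs; the gripper's body (76 mm by 85 mm) begins 54 mm behind the grasp point. The pads swing forward as they close: fully open they stand 13 mm farther back than shut.
Start: joints at [-0.945, 0.255, 0.108, 0, -1.424, -0.285], TCP at [0.184, -0.518, 0.256] pointing down, gripper open.
Joint ranges: [-2.95, 2.95], [-1.21, 1.97], [-1.09, 1.5], [-2.87, 1.71], [-2.94, -0.07], [-3.05, 3.05]. Speed limits (rad/s): [2.57, 2.57, 3.14, 3.14, 3.14, 3.14].

INTERFACE

Orientations are given as a unit quaternion [x, y, z, w].
In Python, from workcell import robot, imaging gives the robot as it stands. The module is installed in compiled form; this text tells all that it offers.
- The arm moves only by the shell command python3 -m pendant 'ROWS' [OPENING] [FORCE]. ROWS is text: rows parted by semicolons, each of 4 numbers parted by spaces: the shift along the tool's x, y, z in mm, then the turn about the tool's z in rad. In form: x y z turn; .... A call has 1 to 12 rows; each row shifts and turns the commanded pose from where the row before left it, along the tool's axes as they then stand; what a row does not reach is not made up. A row lasts 1/12 s, in which the tool goes at most 41.7 mm and 7.16 degrees, less where a joint would pass 70% of its speed; a pose out of reach is approached as far as the arm can. A call with a gripper value outside its range is refused whole. OPENING is the closure in counts, from 0 (fully open) to 255 (shut), set as the call begins (- or left out, the last holds). The fingers move at their own pace and stop on an object; FORCE is the grip in N (left out, the last holds). Time passes only in rows, so rows that do not move let the fingers close. It gives the time, the measured TCP pose, the force, the opening and the grip force at its end, in the units of the state.
- robot.get_state(): the state, without advancing time (a new reading comes with each control period).
- imaging.capture(name): name is "side" or "top" or "wrist"; returns the picture (480x640x3 uint8, blue, green, red); there is no depth.
- imaging.camera_model(name): a dict with "camera_matrix" (3x3 intrinsics, pixels), "rvec" (rotation vector, rad) and "tvec" (3), from world to camera coordinates, as OpenCV has them. Camera axes: x right, y down, z forward; pixel columns grow to the right and rows downward; lengths in m; the calibration is good to about 2 mm. A picture is of the moment at which its call begins: read the wrist's pose just before it. camera_model takes no time and is no camera call; for the wrist camera it gives the pose at the moment of the call.
- robot.close_job(): hands the job in; it is judged then, once.
The state is a dict: "time": time; "q": joint angles; "qd": joint speeds; "joint_torque": joint torques, N m; "position": TCP position; "orientation": TCP orientation; "wrist_force": force on the tool from outside, world axes, zero at the start; "ft_torque": the same for the moment, N m; "finger_gap": finger opening in m; "gripper_force": force on a finger pad.
Only numpy, scipy, OpenCV 4.12 (cv2) and the standard library are available. Lean on these libraries where they do the work, as an engineer would, in place of code of your own. Each camera call takes 0.05 s, during which the arm holds its last target. There are 200 camera calls.

## Working session

There is one attempt and no reset: what is moved stays moved. The work goes in short steps, Python scripts to look and compute and a shell command to move; the robot and the scene stay as the last step left them, time stands still between calls to the robot, and variables do not carry over. Pictures are saved under pics/ and viewed, at most 10 in all, crops included, and the job is handed in when it is done.

```bash
mkdir -p pics; cat > h.py <<'E'
import numpy as np, cv2
from workcell import robot, imaging
def snap(n,f):
    m=imaging.camera_model(n); im=imaging.capture(n); cv2.imwrite('pics/'+f,im); return im,m
def ray(m,uv):
    R=cv2.Rodrigues(np.array(m['rvec'],float))[0]; K=np.array(m['camera_matrix']); t=np.array(m['tvec'],float).ravel()
    return -R.T@t, R.T@np.linalg.inv(K)@np.array([uv[0],uv[1],1.0])
def at(m,uv,z):
    c,d=ray(m,uv); return c+d*(z-c[2])/d[2]
def px(m,p): return cv2.projectPoints(np.array(p,float).reshape(-1,3),np.array(m['rvec'],float),np.array(m['tvec'],float),np.array(m['camera_matrix']),None)[0].reshape(-1,2)
E
python3 - <<'E'
from h import *
a,m=snap('top','top0.png'); b,n=snap('side','side0.png')
s=robot.get_state(); print(s['time'],s['position'],s['orientation'],s['finger_gap'],s['wrist_force'])
for x in(m,n): print(ray(x,(320,240))[0])
E
```

```text
0.1 [ 0.18373919 -0.51797662  0.25548186] [-1.69520520e-01  9.85526292e-01  8.31877841e-04 -1.68494192e-04] 0.08539923896318746 [-0.07845992  0.96471916  0.8681099 ]
[0.2549885  0.01453076 1.59288349]
[0.41421835 0.78279144 0.89798415]
```

View pics/top0.png

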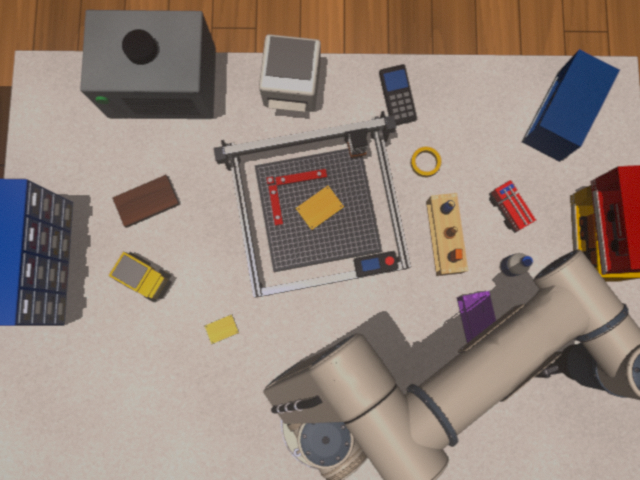

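View pics/side0.png

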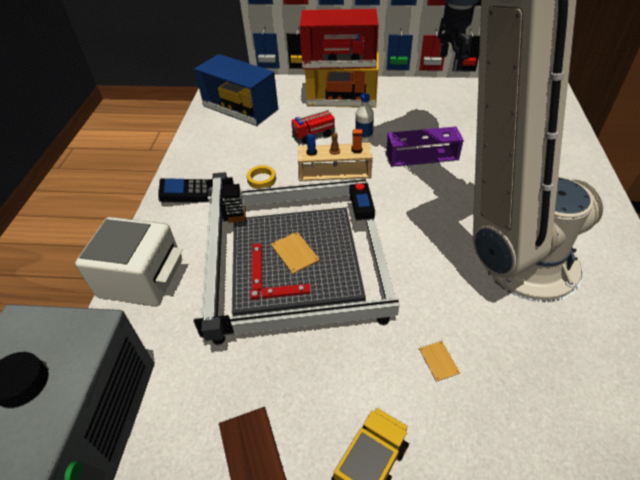

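Side by side in the top view (up = +x, left = +y):

- **Pusher:** orange (457,254). The alternatives are the brush (450,232) and the screwdriver (446,207).
- **Plate:** on the bed (320,207). The look-alike is smaller and lies on the table (221,328).
- **Rack:** plywood (447,233). The purple one (477,315) is the decoy.
- **Stop:** corner near (270,182), with the long bar running right and the short bar running down.

Next is a close crop.

```bash
python3 - <<'E'
from h import *
a=cv2.imread('pics/top0.png'); m=imaging.camera_model('top')
c=cv2.resize(a[150:285,250:475],None,fx=3.5,fy=3.5,interpolation=cv2.INTER_CUBIC); cv2.imwrite('pics/crop0.png',c)
hsv=cv2.cvtColor(a,cv2.COLOR_BGR2HSV)
def big(mask,box):
    k=np.zeros_like(mask); x0,y0,x1,y1=box; k[y0:y1,x0:x1]=mask[y0:y1,x0:x1]
    cs=cv2.findContours(k,cv2.RETR_EXTERNAL,cv2.CHAIN_APPROX_NONE)[0]; return max(cs,key=cv2.contourArea)
pl=big(cv2.inRange(hsv,(10,120,120),(30,255,255)),(285,175,350,240))
r=cv2.minAreaRect(np.array([at(m,p[0],.028)[:2]*1000 for p in pl],np.float32)); print('plate',r)
st=big(cv2.inRange(hsv,(0,150,80),(6,255,255))|cv2.inRange(hsv,(174,150,80),(180,255,255)),(260,160,335,235))
P=np.array([at(m,p[0],.032)[:2]*1000 for p in st],np.float32)
print('stop hull',[at(m,p[0],.032)[:2].round(4).tolist() for p in cv2.approxPolyDP(st,1.5,True)])
og=big(cv2.inRange(hsv,(5,180,120),(14,255,255)),(440,240,475,270)); mo=cv2.moments(og); u=(mo['m10']/mo['m00'],mo['m01']/mo['m00'])
print('orange',u,at(m,u,.141), cv2.contourArea(og))
for p in[(428,196),(456,194),(467,271),(435,274)]: print('rack',at(m,p,.075))
for p in [(446,207),(450,232)]: print(at(m,p,.139))
E
```

```text
plate ((574.2628784179688, 18.540054321289062), (75.74141693115234, 111.28173828125), 36.1146240234375)
stop hull [[0.6772, 0.004], [0.6592, 0.119], [0.6509, 0.1106], [0.6396, 0.1186], [0.6451, 0.1269], [0.6564, 0.1271], [0.6563, 0.1354], [0.6366, 0.1377], [0.6308, 0.1567], [0.5475, 0.1414], [0.5531, 0.1361], [0.5505, 0.1252], [0.6114, 0.1345], [0.6058, 0.1453], [0.6169, 0.1537], [0.6225, 0.1484], [0.6198, 0.1374], [0.6366, 0.135], [0.6603, 0.0011]]
orange (458.35772357723573, 253.72357723577235) [ 0.43513535 -0.33102385  0.141     ] 41.0
rack [ 0.59712637 -0.26990802  0.075     ]
rack [ 0.60323724 -0.34452774  0.075     ]
rack [ 0.39811646 -0.36814983  0.075     ]
rack [ 0.3895806  -0.28443167  0.075     ]
[ 0.55458373 -0.30313465  0.139     ]
[ 0.4904053  -0.31179582  0.139     ]
```

View pics/crop0.png

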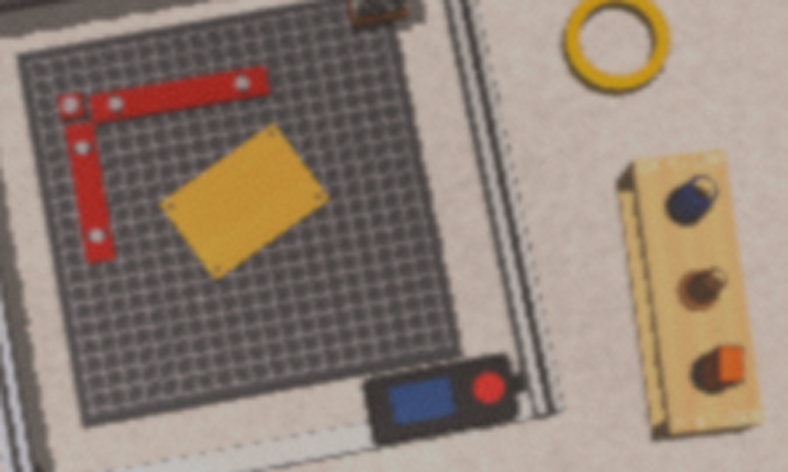

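The crop confirms the choice. The orange pusher is in the rack's nearest hole, around crop (715,368), and the large plate is on the bed with the red L up and to the left of it. I'm moving above the pusher.

```bash
python3 -m pendant '-25 8 0 0;-25 8 0 0;-25 8 0 0;-25 8 0 0;-25 8 0 0;-25 8 0 0;-25 8 0 0;-25 8 0 0;-25 8 0 0;-25 8 0 0;0 0 0 0.12;0 0 0 0.12'
cat >> h.py <<'E'
from scipy.spatial.transform import Rotation as Ro
def rel(target,yaw=None):
    s=robot.get_state(); R=Ro.from_quat(s['orientation']).as_matrix()
    print('pos',s['position'].round(4),'ty-ang',np.arctan2(-R[0,1],R[1,1]).round(4),'F',np.round(s['wrist_force'],2))
    print('tool shift mm',(R.T@(np.array(target)-s['position'])*1000).round(1))
    if yaw is not None: print('turn',(np.arctan2(-R[0,1],R[1,1])-yaw).round(3))
E
python3 - <<'E'
from h import *
snap('wrist','w1.png'); rel((.435,-.33,.25),.09); print(px(imaging.camera_model('wrist'),[(.435,-.33,.141),(.435,-.33,.075)]))
E
```

```text
time: 1.1
position: [0.3937, -0.3582, 0.2556]
orientation: [-0.049, 0.999, 0.0, -0.0]
wrist_force: [-0.5, 0.4, -0.5]
finger_gap: 0.0858
gripper_force: 0.0
pos [ 0.3932 -0.3586  0.2556] ty-ang 0.0894 F [-0.04 -0.95 -0.03]
tool shift mm [-44.2  24.7   5.6]
turn -0.001
[[352.9563022  298.95855739]
 [346.73912205 265.15490567]]
```

View pics/w1.png

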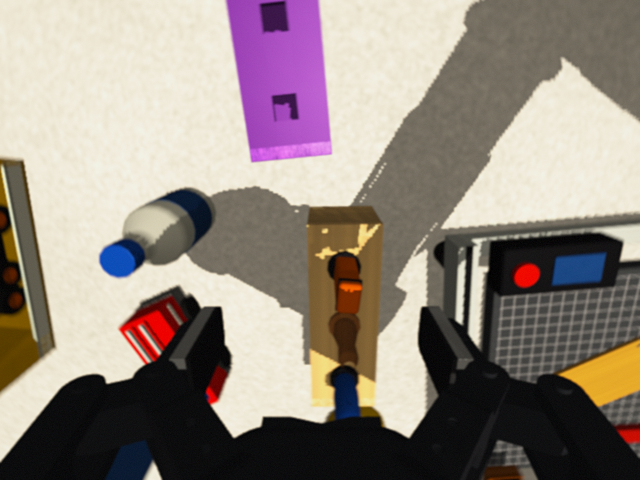

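The wrist view shows the pusher's grip top at about (349,298) and its collar at (345,265). The rack is aligned with the tool. Screwdriver and brush stand below in the image.

```bash
python3 - <<'E'
from h import *
m=imaging.camera_model('wrist')
print(at(m,(349,298),.141),at(m,(345,264),.081)); p=at(m,(349,298),.141)
rel((p[0],p[1],.127))
for q in[(307,222),(382,222)]:print(at(m,q,.075))
E
```

```text
[ 0.43444895 -0.33312557  0.141     ] [ 0.43147705 -0.33247147  0.081     ]
pos [ 0.3932 -0.3586  0.2556] ty-ang 0.0894 F [-0.04 -0.95 -0.03]
tool shift mm [-43.5  21.6 128.6]
[ 0.39581893 -0.37094774  0.075     ]
[ 0.38972298 -0.30281479  0.075     ]
```

```bash
python3 -m pendant '-14.4 7.2 0 0;-14.4 7.2 0 0;-14.4 7.2 0 0;0 0 20 0;0 0 20 0;0 0 20 0;0 0 20 0;0 0 20 0;0 0 14 0;0 0 14 0;0 0 0 0' && python3 -m pendant '0 0 0 0;0 0 0 0;0 0 0 0;0 0 0 0;0 0 0 0;0 0 0 0' 255 60
```

```text
time: 2.07
position: [0.4316, -0.3326, 0.125]
orientation: [-0.051, 0.999, 0.002, -0.003]
wrist_force: [-0.6, 0.6, -1.4]
finger_gap: 0.0853
gripper_force: 0.0
time: 2.57
position: [0.4338, -0.3337, 0.129]
orientation: [-0.051, 0.999, -0.0, 0.0]
wrist_force: [0.2, 0.8, -0.7]
finger_gap: 0.0173
gripper_force: 58.8
```

```bash
python3 -m pendant '0 0 -10 0;0 0 -18 0;0 0 -20 0;0 0 -20 0;0 0 -20 0;0 0 -10 0;0 0 0 0' && python3 -m pendant '0 25 0 0;0 35 0 0;-10 35 0 0;-12 35 0 0;-14 35 0 0;-14 35 0 0;-14 35 0 0;-14 35 0 0;-14 35 0 0;-10 32 0 0;-4 9 0 0;0 0 0 -0.076'
python3 - <<'E'
from h import *
robot.get_state(); snap('wrist','w2.png'); snap('top','t2.png'); rel((.509,.0205,.1145),.165)
E
```

```text
time: 3.15
position: [0.4346, -0.3343, 0.2293]
orientation: [-0.05, 0.999, -0.001, 0.002]
wrist_force: [0.8, 0.2, -0.5]
finger_gap: 0.0174
gripper_force: 58.8
time: 4.15
position: [0.5041, 0.0239, 0.2247]
orientation: [-0.09, 0.996, 0.0, -0.001]
wrist_force: [0.3, -0.8, -0.8]
finger_gap: 0.0168
gripper_force: 58.8
pos [0.5037 0.0219 0.225 ] ty-ang 0.179 F [-0.36  0.25 -1.04]
tool shift mm [ -5.3  -2.3 110.5]
turn 0.014
```

View pics/w2.png

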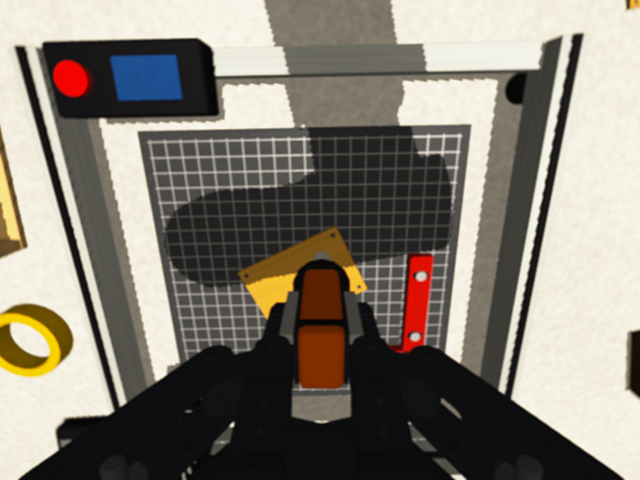

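The wrist view over the bed shows plate corners D (333,230), C (240,274) and A (366,289). The short bar's inner edge runs from about (408,256) to (403,345), and the foot tip is at (320,258).

```bash
python3 - <<'E'
from h import *
a=cv2.imread('pics/w2.png'); m=imaging.camera_model('wrist'); hsv=cv2.cvtColor(a,cv2.COLOR_BGR2HSV)
for n,u in dict(D=(335,228),C=(239,274),A=(367,289)).items(): print(n,at(m,u,.028).round(4))
red=cv2.inRange(hsv,(0,150,60),(6,255,255))|cv2.inRange(hsv,(174,150,60),(180,255,255))
L=[];Rr=[]
for v in range(262,335,4):
    c=np.where(red[v,390:450]>0)[0]+390
    if len(c)>8: L.append(at(m,(c.min()-.5,v),.032)[:2]);Rr.append(at(m,(c.max()+.5,v),.032)[:2])
for e in(L,Rr):
    e=np.array(e); k=np.polyfit(e[:,0],e[:,1],1); print('short edge angle',np.arctan(k[0]),'at x=.6',np.polyval(k,.6), 'resid',np.std(e[:,1]-np.polyval(k,e[:,0])))
t=cv2.imread('pics/t2.png'); mt=imaging.camera_model('top'); h=cv2.cvtColor(t,cv2.COLOR_BGR2HSV)
r2=cv2.inRange(h,(0,150,60),(6,255,255))|cv2.inRange(h,(174,150,60),(180,255,255))
B=[]
for u in range(283,320,2):
    c=np.where(r2[165:195,u]>0)[0]+165
    if len(c)>3: B.append(at(mt,(u,c.max()+.5),.032)[:2])
B=np.array(B)
if len(B)>5: k=np.polyfit(B[:,1],B[:,0],1); print('long inner: angle',-np.arctan(k[0]),'x at y=.07',np.polyval(k,.07),len(B))
print(px(m,[(.5037,.0219,.135)]), at(m,(320,258),.135))
E
```

```text
D [0.5129 0.0374 0.028 ]
C [ 0.578 -0.049  0.028]
A [0.5714 0.0824 0.028 ]
short edge angle 0.1827206404215976 at x=.6 0.12734921885867126 resid 0.00030723275475687386
short edge angle 0.17277590623260833 at x=.6 0.15106760398866562 resid 0.00037384082003312
[[320.84139519 257.74558962]] [0.50397613 0.02138676 0.135     ]
```

```bash
python3 -m pendant '-3.5 -3 0 0;-3.5 -2.6 0 0;0 0 20 0;0 0 20 0;0 0 20 0;0 0 20 0;0 0 16 0;0 0 9 0;0 0 5 0;0 0 0 0;0 0 0 0'
python3 - <<'E'
from h import *
rel((.5115,.0176,.1145),.177)
E
```

```text
time: 5.17
position: [0.5126, 0.0168, 0.117]
orientation: [-0.088, 0.996, -0.0, 0.001]
wrist_force: [0.8, -0.2, -0.6]
finger_gap: 0.0173
gripper_force: 58.8
pos [0.5126 0.0168 0.117 ] ty-ang 0.1762 F [ 0.75 -0.17 -0.58]
tool shift mm [1.  1.  2.5]
turn -0.001
```

```bash
python3 -m pendant '0 0 2.5 0;0 0 0 0;-2.9 1.1 0 0;-2.9 1.1 0 0;-2.9 1.1 0 0;-2.9 0.8 0 0;-2.9 0.8 0 0;-2.9 0.8 0 0;-2.9 0.6 0 0;-2.9 0.6 0 0;-2.9 0.6 0 0;0 0 0 0'
cat >> h.py <<'E'
def plate():
    t=imaging.capture('top'); cv2.imwrite('pics/last.png',t); m=imaging.camera_model('top'); h=cv2.cvtColor(t,cv2.COLOR_BGR2HSV)
    k=cv2.inRange(h,(14,120,60),(30,255,255)); k[:150]=0;k[270:]=0;k[:,:255]=0;k[:,372:]=0
    k=cv2.morphologyEx(k,cv2.MORPH_OPEN,np.ones((2,2),np.uint8))
    c=np.vstack([x for x in cv2.findContours(k,cv2.RETR_EXTERNAL,cv2.CHAIN_APPROX_NONE)[0] if cv2.contourArea(x)>15])
    r=cv2.minAreaRect(np.array([at(m,p[0],.028)[:2]*1000 for p in c],np.float32)); print('rect',np.round(r[0],1),np.round(r[1],1),round(r[2],1))
E
python3 - <<'E'
from h import *
rel((.5115,.0176,.1145),.177); snap('wrist','w3.png'); plate()
a=cv2.imread('pics/w3.png'); b=cv2.imread('pics/last.png')
cv2.imwrite('pics/c3.png',np.hstack([cv2.resize(a,(400,300)),cv2.resize(b[150:270,240:400],(400,300))]))
E
```

```text
time: 6.17
position: [0.537, 0.0292, 0.1138]
orientation: [-0.088, 0.996, -0.0, 0.0]
wrist_force: [-0.4, 0.2, -0.6]
finger_gap: 0.0176
gripper_force: 58.8
pos [0.537  0.0292 0.1138] ty-ang 0.1769 F [-0.38  0.22 -0.58]
tool shift mm [27.2 -7.  -0.8]
turn -0.0Traceback (most recent call last):
  File "<stdin>", line 2, in <module>
  File "h.py", line 21, in plate
    c=np.vstack([x for x in cv2.findContours(k,cv2.RETR_EXTERNAL,cv2.CHAIN_APPROX_NONE)[0] if cv2.contourArea(x)>15])
    return _nx.concatenate(arrs, 0, dtype=dtype, casting=casting)
           ~~~~~~~~~~~~~~~^^^^^^^^^^^^^^^^^^^^^^^^^^^^^^^^^^^^^^^
ValueError: need at least one array to concatenate
```

View pics/w3.png

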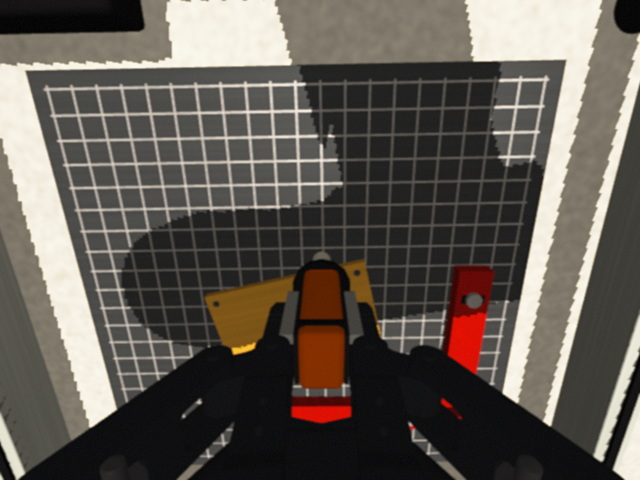

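The plate has turned most of the way: trailing corners are now C (206,295) and D (366,260), with the foot in contact at (321,258).

```bash
cat >> h.py <<'E'
T=.177
def tail(C,D,m=None):
    m=m or imaging.camera_model('wrist')
    C,D=at(m,C,.028)[:2],at(m,D,.028)[:2]; d=D-C; a=np.arctan2(-d[0],d[1]); f=robot.get_state()['position'][:2]
    sx=np.array([np.cos(T),np.sin(T)]);sy=np.array([-np.sin(T),np.cos(T)]); M=(C+D)/2
    print('C',C.round(4),'D',D.round(4),'len',np.linalg.norm(d).round(4),'ang rel stop',round(a-T,3),'foot-from-mid stopx,y mm',(((f-M)@sx)*1000).round(1),(((f-M)@sy)*1000).round(1))
E
python3 - <<'E'
from h import *
tail((205,295),(366,260))
E
```

```text
C [ 0.5753 -0.0429] D [0.5315 0.0579] len 0.1098 ang rel stop 0.233 foot-from-mid stopx,y mm -12.8 24.2
```

```bash
python3 -m pendant '-2.4 0 0 0;-2.4 0 0 0;-2.4 0 0 0;-2.4 0 0 0;-2.4 0 0 0;-2.4 0 0 0;-2.4 0 0 0;-2.4 0 0 0;0 0 0 0'
python3 - <<'E'
from h import *
a,_=snap('wrist','w4.png'); h=cv2.cvtColor(a,cv2.COLOR_BGR2HSV)
k=cv2.inRange(h,(12,120,50),(30,255,255)); k[:200]=0;k[360:]=0
cs=[x for x in cv2.findContours(k,cv2.RETR_EXTERNAL,cv2.CHAIN_APPROX_NONE)[0] if cv2.contourArea(x)>150]
p=np.vstack(cs)[:,0]; C=p[np.argmin(p[:,0])]; D=p[np.argmin(3*p[:,1]-p[:,0])]; print(C,D)
for c in cs: print(cv2.boundingRect(c),cv2.approxPolyDP(c,2,True)[:,0].tolist())
rel((.5115,.0176,.1145),.177)
E
```

```text
time: 7.02
position: [0.5559, 0.0325, 0.1138]
orientation: [-0.088, 0.996, -0.0, 0.0]
wrist_force: [0.5, 0.7, -1.0]
finger_gap: 0.0176
gripper_force: 58.8
[206 282] [370 263]
(206, 270, 92, 86) [[297, 270], [209, 277], [206, 285], [220, 344], [227, 346], [233, 355], [254, 349], [263, 335], [270, 308], [276, 302], [284, 302], [287, 292], [293, 290], [292, 282]]
(341, 263, 35, 54) [[341, 266], [349, 278], [350, 290], [355, 292], [357, 301], [366, 302], [372, 308], [374, 316], [372, 265], [369, 263]]
pos [0.5556 0.0325 0.1137] ty-ang 0.1767 F [-0.53  0.13 -0.66]
tool shift mm [46.1 -6.9 -0.8]
turn -0.0
```

View pics/w4.png

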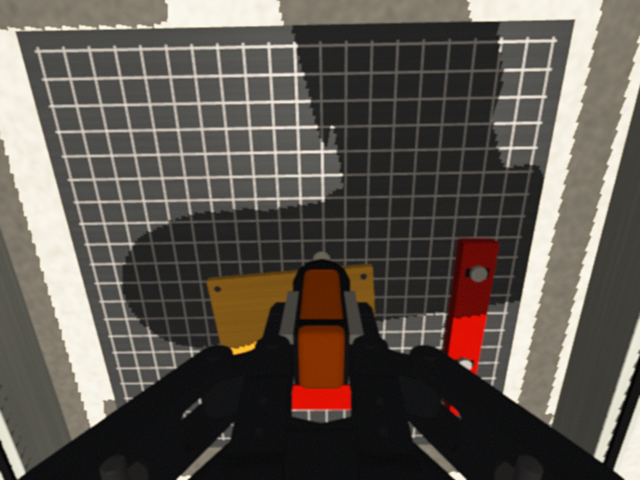

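The plate is nearly square. Its trailing edge runs from (207,280) to (373,264), with the foot at (321,260).

```bash
python3 - <<'E'
from h import *
tail((207,280),(373,264)); s=robot.get_state()['position']; print('sx foot',s[0]*np.cos(T)+s[1]*np.sin(T))
E
```

```text
C [ 0.583 -0.039] D [0.5526 0.0663] len 0.1096 ang rel stop 0.105 foot-from-mid stopx,y mm -8.7 20.6
sx foot 0.5526612745266215
```

```bash
cat > f.py <<'E'
from h import *
import sys
# average the force in stop axes over a few control periods
F=[];P=[]
for i in range(int(sys.argv[1]) if len(sys.argv)>1 else 4):
    imaging.capture('wrist'); s=robot.get_state(); F.append(s['wrist_force']);P.append(s['position'])
F=np.array(F);P=np.mean(P,0);c,n=np.cos(T),np.sin(T)
fx=F[:,0]*c+F[:,1]*n; fy=-F[:,0]*n+F[:,1]*c
print('t',s['time'],'Fsx %.2f Fsy %.2f Fz %.2f sd %.2f'%(fx.mean(),fy.mean(),F[:,2].mean(),fx.std()),'pos sx %.2f sy %.2f z %.2f'%(1e3*(P[0]*c+P[1]*n),1e3*(-P[0]*n+P[1]*c),1e3*P[2]))
E
python3 f.py; python3 -m pendant '-2 0 0 0;-2 0 0 0;-2 0 0 0;-2 0 0 0;-2 0 0 0;0 0 0 0' >/dev/null; python3 f.py; python3 -m pendant '-1 0 0 0;-1 0 0 0;0 0 0 0' >/dev/null; python3 f.py
```

```text
t 7.2667 Fsx 0.22 Fsy -0.36 Fz -0.97 sd 0.41 pos sx 552.39 sy -65.87 z 113.79
t 7.9667 Fsx -0.18 Fsy -0.09 Fz -0.65 sd 0.52 pos sx 562.50 sy -65.87 z 113.74
t 8.4167 Fsx -0.30 Fsy -0.30 Fz -0.85 sd 0.16 pos sx 564.43 sy -65.87 z 113.79
```

```bash
echo "sys.exit(int(np.hypot(fx.mean(),fy.mean())>2))" >> f.py
python3 -m pendant '-1 0 0 0;0 0 0 0' >/dev/null; python3 f.py 3 && python3 -m pendant '-1 0 0 0;0 0 0 0' >/dev/null && python3 f.py 3 && python3 -m pendant '-0.7 0 0 0;0 0 0 0' >/dev/null && python3 f.py 3 && python3 -m pendant '-0.7 0 0 0;0 0 0 0' >/dev/null && python3 f.py 3 && python3 -m pendant '-0.7 0 0 0;0 0 0 0' >/dev/null && python3 f.py 3&& python3 -m pendant '-0.7 0 0 0;0 0 0 0' >/dev/null && python3 f.py 3
```

```text
t 8.7333 Fsx 0.07 Fsy -0.44 Fz -0.63 sd 0.38 pos sx 565.41 sy -65.87 z 113.76
t 9.05 Fsx 0.27 Fsy 0.42 Fz -0.83 sd 0.34 pos sx 566.45 sy -65.87 z 113.79
t 9.3667 Fsx -0.37 Fsy -0.27 Fz -1.11 sd 0.20 pos sx 567.02 sy -65.89 z 113.73
t 9.6833 Fsx -1.75 Fsy -0.27 Fz -0.36 sd 0.82 pos sx 567.34 sy -65.92 z 113.59
t 10.0 Fsx -4.52 Fsy 0.30 Fz 0.14 sd 0.47 pos sx 567.71 sy -65.95 z 113.44
```

```bash
python3 -m pendant '0 0 0 0;0 0 0 0;0 0 0 0' >/dev/null; python3 f.py 2; cp pics/w4.png /dev/null; python3 - <<'E'
from h import *
a,_=snap('wrist','w5.png'); cv2.imwrite('pics/w5c.png',cv2.resize(a[210:410,180:500],(800,500),interpolation=cv2.INTER_CUBIC))
E
```

```text
t 10.35 Fsx -5.65 Fsy -0.36 Fz -0.06 sd 0.04 pos sx 567.81 sy -65.96 z 113.45
```

View pics/w5c.png

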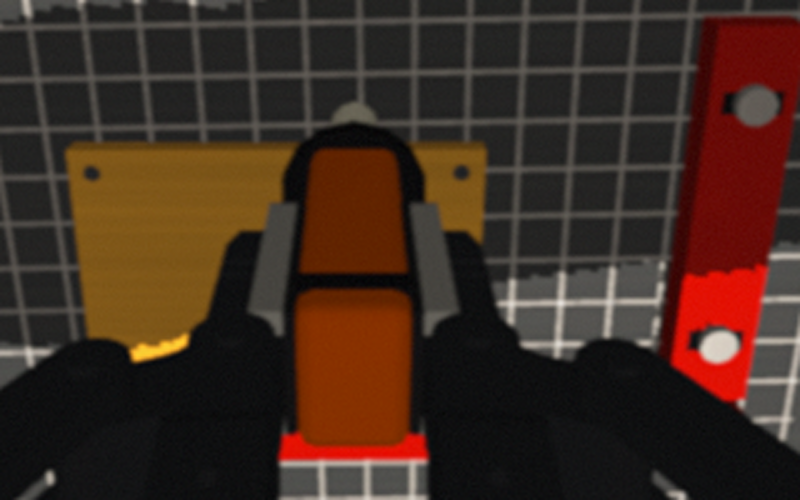

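The crop shows the trailing edge level from (68,145) to (487,145), parallel to the tool's y, so the plate is flush on the long bar at about 5 N. The short bar is about 40 mm to the right.

```bash
python3 - <<'E'
from h import *
tail((207.2,268),(374.8,268)); mt=imaging.camera_model('top')
for u in [(348,158),(370,156),(348,135)]:
    p=at(mt,u,.13); print('head',p.round(3),'sx,sy',p[0]*np.cos(T)+p[1]*np.sin(T),-p[0]*np.sin(T)+p[1]*np.cos(T))
E
python3 -m pendant '1.5 0 0 0;4 0 0 0;5 0 0 0;0 0 0 0'
```

```text
C [ 0.589  -0.0368] D [0.5698 0.0706] len 0.1091 ang rel stop -0.0 foot-from-mid stopx,y mm -5.5 19.4
head [ 0.683 -0.055  0.13 ] sx,sy 0.6628789897042138 -0.17399174115384133
head [ 0.689 -0.111  0.13 ] sx,sy 0.6586460357830958 -0.2310071994317858
head [ 0.745 -0.054  0.13 ] sx,sy 0.7235801295919981 -0.1847432571132252
time: 10.73
position: [0.5611, 0.0336, 0.1145]
orientation: [-0.088, 0.996, 0.0, 0.001]
wrist_force: [-0.3, 0.1, -0.0]
finger_gap: 0.0174
gripper_force: 58.9
```

```bash
python3 -m pendant '0 -22 0 0;0 -22 0 0;0 -22 0 0;0 -22 0 0;-13.5 0 0 0;-13.5 0 0 0;-13.5 0 0 0;-13.5 0 0 0;0 0 0 0;0 0 0 0' >/dev/null; python3 f.py 3;python3 -m pendant '0 3 0 0;0 3 0 0;0 3 0 0;0 3 0 0;0 3 0 0;0 3 0 0;0 3 0 0;0 3 0 0;0 3 0 0;0 3 0 0;0 3 0 0;0 0 0 0'; python3 f.py 3
python3 - <<'E'
from h import *
snap('wrist','w6.png')
E
```

```text
t 11.7167 Fsx -0.13 Fsy -0.17 Fz -1.03 sd 0.23 pos sx 611.70 sy -153.82 z 113.89
time: 12.72
position: [0.6236, -0.0106, 0.1138]
orientation: [-0.089, 0.996, 0.0, 0.0]
wrist_force: [0.0, -0.1, -0.2]
finger_gap: 0.0175
gripper_force: 58.9
t 12.8667 Fsx 0.11 Fsy -0.24 Fz -0.58 sd 0.22 pos sx 612.00 sy -120.68 z 113.78
```

View pics/w6.png

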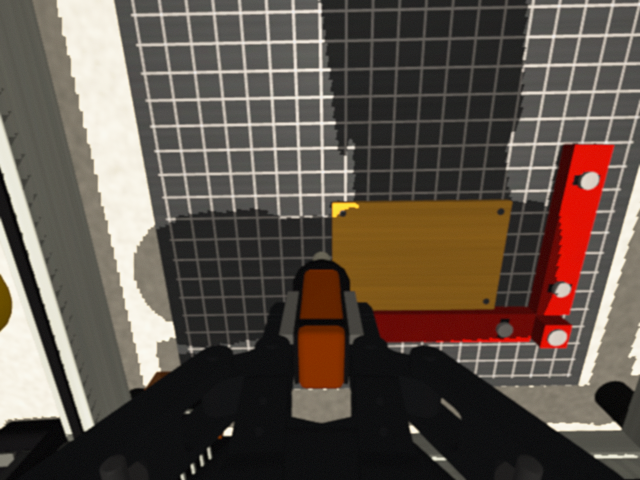

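The plate lies flush along the long bar, and the foot at (322,258) is on the trailing short edge. The plate's leading edge (~x=505) is about 24 mm short of the short bar.

```bash
python3 -m pendant '0 3 0 0;0 3 0 0;0 3 0 0;0 3 0 0;0 3 0 0;0 2 0 0;0 1 0 0;0 0 0 0' >/dev/null; python3 f.py 3 && python3 -m pendant '0 1 0 0;0 1 0 0;0 0 0 0' >/dev/null && python3 f.py 3 && python3 -m pendant '0 1 0 0;0 0 0 0' >/dev/null && python3 f.py 3 && python3 -m pendant '0 1 0 0;0 0 0 0' >/dev/null && python3 f.py 3 && python3 -m pendant '0 0.7 0 0;0 0 0 0' >/dev/null && python3 f.py 3 && python3 -m pendant '0 0.7 0 0;0 0 0 0' >/dev/null && python3 f.py 3 && python3 -m pendant '0 0.7 0 0;0 0 0 0' >/dev/null && python3 f.py 3 && python3 -m pendant '0 0.7 0 0;0 0 0 0' >/dev/null && python3 f.py 3 && python3 -m pendant '0 0.7 0 0;0 0 0 0' >/dev/null && python3 f.py 3 && python3 -m pendant '0 0.7 0 0;0 0 0 0' >/dev/null && python3 f.py 3
```

```text
t 13.7333 Fsx -0.22 Fsy -0.03 Fz -1.08 sd 0.49 pos sx 611.99 sy -102.80 z 113.79
t 14.1333 Fsx -0.11 Fsy -0.01 Fz -0.66 sd 0.52 pos sx 611.97 sy -100.84 z 113.78
t 14.45 Fsx 0.06 Fsy 0.02 Fz -0.51 sd 0.40 pos sx 611.95 sy -99.84 z 113.78
t 14.7667 Fsx 0.67 Fsy 0.14 Fz -0.68 sd 0.31 pos sx 611.95 sy -98.81 z 113.77
t 15.0833 Fsx 0.06 Fsy 0.26 Fz -0.42 sd 0.54 pos sx 611.95 sy -98.15 z 113.78
t 15.4 Fsx -0.16 Fsy 0.32 Fz -0.51 sd 0.05 pos sx 611.97 sy -97.44 z 113.79
t 15.7167 Fsx -0.33 Fsy -0.15 Fz -0.46 sd 0.53 pos sx 611.97 sy -96.75 z 113.78
t 16.0333 Fsx 0.54 Fsy 0.08 Fz -0.37 sd 0.26 pos sx 611.96 sy -96.03 z 113.77
t 16.35 Fsx -0.30 Fsy 0.31 Fz -0.90 sd 0.11 pos sx 611.96 sy -95.33 z 113.77
t 16.6667 Fsx -0.06 Fsy 0.10 Fz -0.78 sd 0.72 pos sx 611.97 sy -94.62 z 113.78
```

```bash
python3 -m pendant '0 0.6 0 0;0 0 0 0' >/dev/null; python3 f.py 3 && python3 -m pendant '0 0.6 0 0;0 0 0 0' >/dev/null && python3 f.py 3 && python3 -m pendant '0 0.6 0 0;0 0 0 0' >/dev/null && python3 f.py 3 && python3 -m pendant '0 0.6 0 0;0 0 0 0' >/dev/null && python3 f.py 3 && python3 -m pendant '0 0.6 0 0;0 0 0 0' >/dev/null && python3 f.py 3 && python3 -m pendant '0 0.6 0 0;0 0 0 0' >/dev/null && python3 f.py 3 && python3 -m pendant '0 0.6 0 0;0 0 0 0' >/dev/null && python3 f.py 3 && python3 -m pendant '0 0.6 0 0;0 0 0 0' >/dev/null && python3 f.py 3 && python3 -m pendant '0 0.6 0 0;0 0 0 0' >/dev/null && python3 f.py 3
```

```text
t 16.9833 Fsx 0.04 Fsy -0.37 Fz -0.30 sd 0.05 pos sx 611.97 sy -94.05 z 113.79
t 17.3 Fsx -0.18 Fsy -1.08 Fz -0.12 sd 0.04 pos sx 611.92 sy -93.55 z 113.79
t 17.6167 Fsx 0.02 Fsy -1.90 Fz -0.45 sd 0.08 pos sx 611.81 sy -93.18 z 113.78
t 17.9333 Fsx -0.86 Fsy -4.15 Fz -0.71 sd 0.35 pos sx 611.74 sy -92.77 z 113.79
```

```bash
python3 -m pendant '0 0.15 0 0;0 0 0 0;0 0 0 0;0 0 0 0;0 0 0 0' >/dev/null; python3 f.py 3
python3 - <<'E'
from h import *
a,_=snap('wrist','w7.png'); cv2.imwrite('pics/w7c.png',cv2.resize(a[150:390,290:610],(800,600),interpolation=cv2.INTER_CUBIC))
E
```

```text
t 18.5 Fsx -1.75 Fsy -5.41 Fz -0.54 sd 0.21 pos sx 611.77 sy -92.65 z 113.80
```

View pics/w7c.png

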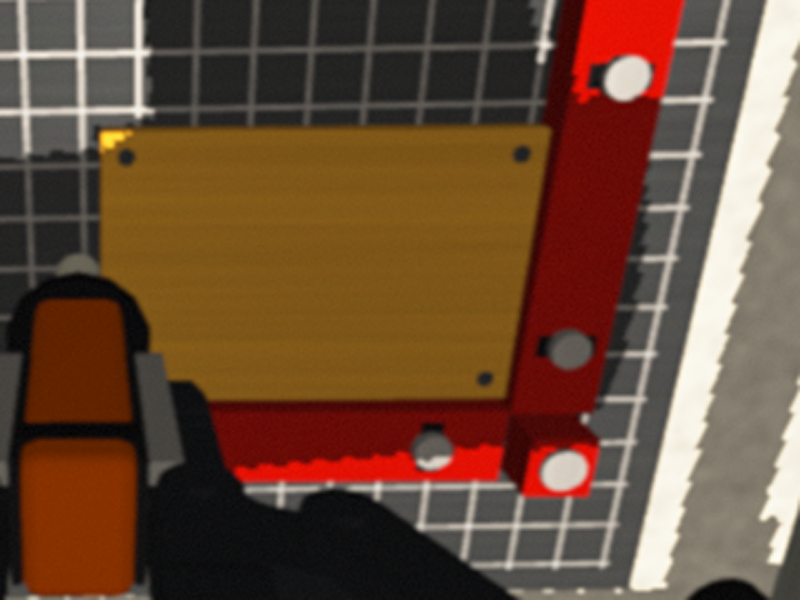

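The plate touches both bars: its right edge meets the short bar at about (530,260) and its lower edge meets the long bar at about (360,402). Checking the angle numerically, then retreating.

```bash
python3 - <<'E'
from h import *
m=imaging.camera_model('wrist'); g=lambda u,v,z:at(m,(290+u/2.5,150+v/2.5),z)[:2]
for n,p,q in[('trail edge',(100,128),(550,126)),('dots',(126,157),(521,153)),('long-bar edge',(200,402),(508,400)),('grid',(150,113),(545,113))]:
    z=.022 if n=='grid' else .028
    d=g(*q,z)-g(*p,z); print(n,np.arctan2(-d[0],d[1])-T,np.linalg.norm(d))
E
python3 -m pendant '0 -0.5 0 0;0 -3 0 0;0 -6 0 0;0 -8 0 0;0 0 0 0' >/dev/null; python3 f.py 3
```

```text
trail edge 0.004598784108978737 0.10963075264364656
dots 0.010543587745894922 0.09723283408117855
long-bar edge 0.00793331994465113 0.08385888869869983
grid 5.358444584865896e-05 0.09856428763860557
t 19.1167 Fsx 0.24 Fsy 0.10 Fz -0.70 sd 0.58 pos sx 612.09 sy -109.90 z 113.75
```

Measured rotation is 0.005–0.01 rad, which is uncomfortably close to the 0.015 limit. With plenty of time left, I'll press the long bar again at the plate's middle.

```bash
python3 -m pendant '20 0 0 0;20 0 0 0;20 0 0 0;0 20 0 0;0 20 0 0;0 20 0 0;0 18 0 0;0 0 0 0;-5 0 0 0;-5 0 0 0;-2 0 0 0;0 0 0 0' >/dev/null; python3 f.py 3 && python3 -m pendant '-1 0 0 0;0 0 0 0' >/dev/null && python3 f.py 3 && python3 -m pendant '-1 0 0 0;0 0 0 0' >/dev/null && python3 f.py 3 && python3 -m pendant '-0.6 0 0 0;0 0 0 0' >/dev/null && python3 f.py 3 && python3 -m pendant '-0.6 0 0 0;0 0 0 0' >/dev/null && python3 f.py 3 && python3 -m pendant '-0.6 0 0 0;0 0 0 0' >/dev/null && python3 f.py 3 && python3 -m pendant '-0.6 0 0 0;0 0 0 0' >/dev/null && python3 f.py 3 && python3 -m pendant '-0.6 0 0 0;0 0 0 0' >/dev/null && python3 f.py 3
```

```text
t 20.2667 Fsx 0.29 Fsy 0.49 Fz -1.08 sd 0.32 pos sx 564.08 sy -32.18 z 113.56
t 20.5833 Fsx 0.34 Fsy -0.40 Fz -0.35 sd 0.42 pos sx 564.95 sy -31.71 z 113.81
t 20.9 Fsx -0.23 Fsy 0.04 Fz -0.46 sd 0.65 pos sx 566.00 sy -31.58 z 113.76
t 21.2167 Fsx -0.28 Fsy -0.04 Fz -0.46 sd 0.53 pos sx 566.55 sy -31.62 z 113.75
t 21.5333 Fsx -0.84 Fsy 0.58 Fz -1.05 sd 0.32 pos sx 567.02 sy -31.65 z 113.69
t 21.85 Fsx -2.36 Fsy -0.22 Fz -0.25 sd 0.20 pos sx 567.32 sy -31.67 z 113.57
```

```bash
python3 -m pendant '-0.35 0 0 0;0 0 0 0;0 0 0 0;0 0 0 0;0 0 0 0;0 0 0 0' >/dev/null; python3 f.py 3; python3 -m pendant '1 0 0 0;4 0 0 0;12 0 0 0;0 -26 0 0;0 -26 0 0;0 -26 0 0;-20 0 0 0;-20 0 0 0;-20 0 0 0;0 0 0 0' >/dev/null; python3 f.py 3
```

```text
t 22.5 Fsx -4.88 Fsy -0.28 Fz -0.13 sd 0.09 pos sx 567.65 sy -31.70 z 113.54
t 23.4833 Fsx -0.47 Fsy -0.21 Fz -0.43 sd 0.26 pos sx 612.68 sy -109.63 z 114.05
```

```bash
python3 -m pendant '1.5 0 0 0;0 4 0 0;0 4 0 0;0 4 0 0;0 1.5 0 0;0 1 0 0;0 0 0 0' >/dev/null; python3 f.py 3 && python3 -m pendant '0 0.7 0 0;0 0 0 0' >/dev/null && python3 f.py 3 && python3 -m pendant '0 0.6 0 0;0 0 0 0' >/dev/null && python3 f.py 3 && python3 -m pendant '0 0.4 0 0;0 0 0 0' >/dev/null && python3 f.py 3 && python3 -m pendant '0 0.4 0 0;0 0 0 0' >/dev/null && python3 f.py 3 && python3 -m pendant '0 0.4 0 0;0 0 0 0' >/dev/null && python3 f.py 3 && python3 -m pendant '0 0.4 0 0;0 0 0 0' >/dev/null && python3 f.py 3 && python3 -m pendant '0 0.4 0 0;0 0 0 0' >/dev/null && python3 f.py 3
```

```text
t 24.2167 Fsx 0.14 Fsy 0.01 Fz -1.01 sd 0.77 pos sx 609.62 sy -95.08 z 113.78
t 24.5333 Fsx -0.17 Fsy -0.04 Fz -0.63 sd 0.18 pos sx 609.61 sy -94.49 z 113.75
t 24.85 Fsx -0.08 Fsy 0.29 Fz -0.59 sd 0.64 pos sx 609.62 sy -93.81 z 113.79
t 25.1667 Fsx 0.33 Fsy -0.21 Fz -0.66 sd 0.32 pos sx 609.61 sy -93.42 z 113.77
t 25.4833 Fsx -0.10 Fsy -0.59 Fz -0.56 sd 0.13 pos sx 609.61 sy -93.11 z 113.80
t 25.8 Fsx -0.01 Fsy -1.52 Fz -1.10 sd 0.57 pos sx 609.59 sy -92.90 z 113.80
t 26.1167 Fsx 0.38 Fsy -3.77 Fz -1.43 sd 0.32 pos sx 609.58 sy -92.67 z 113.82
```

```bash
python3 -m pendant '0 0.25 0 0;0 0 0 0;0 0 0 0;0 0 0 0;0 0 0 0;0 0 0 0' >/dev/null; python3 f.py 3
python3 - <<'E'
from h import *
a,_=snap('wrist','w8.png'); cv2.imwrite('pics/w8c.png',cv2.resize(a[150:390,290:610],(800,600),interpolation=cv2.INTER_CUBIC))
E
```

```text
t 26.7667 Fsx 0.29 Fsy -5.35 Fz -1.39 sd 0.06 pos sx 609.57 sy -92.51 z 113.85
```

View pics/w8c.png

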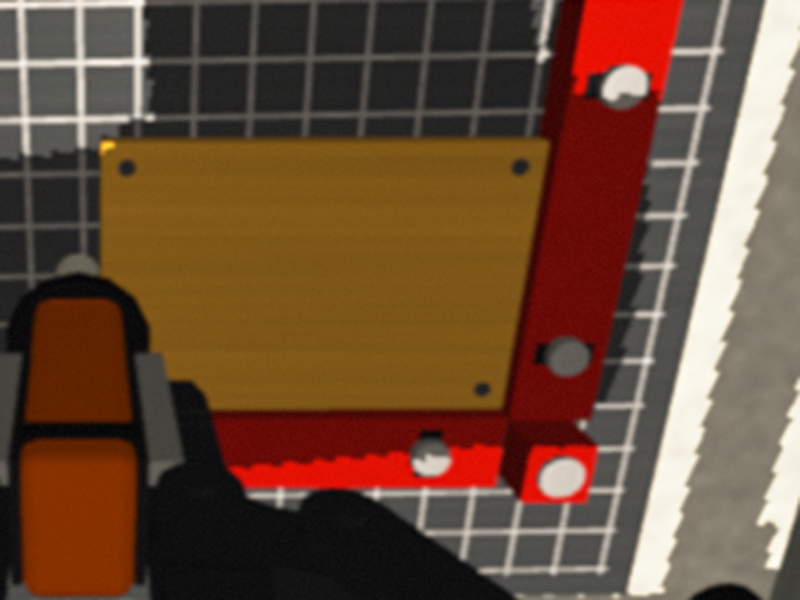

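Both marker dots now sit level at (127,167) and (520,167), and the plate is snug in both bars. Retreating, then hanging the pusher back.

```bash
python3 -m pendant '0 -0.5 0 0;0 -3 0 0;0 -8 0 0;0 -8 0 0;0 0 -20 0;0 0 -20 0;0 0 -20 0;0 0 -20 0;0 0 -20 0;0 0 -12 0;20 0 0 0.088;0 0 0 0' >/dev/null
python3 - <<'E'
from h import *
rel((.434,-.3338,.226),.0894)
E
```

```text
pos [ 0.5987 -0.0064  0.2271] ty-ang 0.0843 F [-0.63 -0.57 -1.9 ]
tool shift mm [ 191.6 -312.4    0.4]
turn -0.005
```

```bash
python3 -m pendant '19 -18 0 0;24 -26 0 0;24 -27 0 0;24 -27 0 0;24 -27 0 0;24 -27 0 0;24 -27 0 0;20 -27 0 0;8 -27 0 0;0 -27 0 0;0 -27 0 0;0 -25 0 -0.005' >/dev/null; python3 -m pendant '0 0 0 0;0 0 0 0' >/dev/null
python3 - <<'E'
from h import *
rel((.434,-.3338,.226),.0894)
E
```

```text
pos [ 0.4371 -0.3347  0.225 ] ty-ang 0.0919 F [ 0.33  0.4  -1.  ]
tool shift mm [ 3.   1.2 -1. ]
turn 0.003
```

```bash
python3 -m pendant '3 1.2 0 0.003;0 0 12 0;0 0 15 0;0 0 15 0;0 0 8 0;0 0 0 0;0 0 0 0' >/dev/null
python3 - <<'E'
from h import *
rel((.4338,-.3337,.129),.0894)
E
```

```text
pos [ 0.4344 -0.3323  0.1762] ty-ang 0.0917 F [ 0.75  0.16 -1.13]
tool shift mm [ 0.7 -1.3 47.2]
turn 0.002
```

```bash
python3 -m pendant '0.6 -1.2 0 0.002;0 0 5 0;0 0 5 0;0 0 5 0;0 0 0 0' && python3 -m pendant '0 0 8 0;0 0 8 0;0 0 8 0;0 0 4 0;0 0 2 0;0 0 0 0;0 0 0 0'
```

```text
time: 29.98
position: [0.4333, -0.3335, 0.1594]
orientation: [-0.044, 0.999, 0.001, -0.001]
wrist_force: [-0.1, 0.1, -0.6]
finger_gap: 0.0175
gripper_force: 59.2
time: 30.57
position: [0.4339, -0.3341, 0.1308]
orientation: [-0.044, 0.999, -0.0, -0.0]
wrist_force: [-0.9, -0.8, -0.0]
finger_gap: 0.0171
gripper_force: 59.2
```

```bash
python3 -m pendant '0 0 1 0;0 0 0 0;0 0 0 0' | egrep 'posi|wrist'; python3 -m pendant '0 0 0.7 0;0 0 0 0;0 0 0 0'| egrep 'posi|wrist'; python3 f.py 2
```

```text
position: [0.434, -0.334, 0.13]
wrist_force: [0.3, -0.1, -0.3]
position: [0.4339, -0.334, 0.1291]
wrist_force: [0.0, 0.7, -1.2]
t 31.1667 Fsx 0.42 Fsy -0.23 Fz -0.96 sd 0.05 pos sx 368.28 sy -405.14 z 129.11
```

Back at the grasp height, so I'm releasing gradually and clearing upward.

```bash
python3 -m pendant '0 0 0.4 0;0 0 0 0;0 0 0 0' >/dev/null; python3 -m pendant '0 0 0 0;0 0 0 0;0 0 0 0;0 0 0 0;0 0 0 0;0 0 0 0;0 0 0 0;0 0 0 0' 0; python3 -m pendant '0 0 -10 0;0 0 -20 0;0 0 -25 0;0 0 -25 0;0 0 -25 0;0 0 -20 0;20 -10 0 0;20 -10 0 0;0 0 0 0;0 0 0 0' >/dev/null
python3 - <<'E'
from h import *
s=robot.get_state(); print(s['time'],s['position'],s['finger_gap'])
a,m=snap('wrist','w9.png'); b,mt=snap('top','t9.png')
print('expected grip top',px(m,[(.434,-.3335,.141)]))
for im,mm,n in((a,m,'w'),(b,mt,'top')):
    h=cv2.cvtColor(im,cv2.COLOR_BGR2HSV); k=cv2.inRange(h,(5,180,60),(13,255,255))
    e=px(mm,[(.434,-.3335,.12)])[0].astype(int); q=np.zeros_like(k); y0,x0=max(e[1]-60,0),max(e[0]-60,0); q[y0:e[1]+60,x0:e[0]+60]=k[y0:e[1]+60,x0:e[0]+60]
    cs=sorted(cv2.findContours(q,cv2.RETR_EXTERNAL,cv2.CHAIN_APPROX_NONE)[0],key=cv2.contourArea)
    print(n,e,[(cv2.boundingRect(c),cv2.contourArea(c)) for c in cs[-2:]])
print('exp bottom/top',px(m,[(.434,-.3335,.081),(.434,-.3335,.141)]),px(mt,[(.434,-.3335,.141)]))
plate()
E
```

```text
time: 32.08
position: [0.4338, -0.334, 0.1287]
orientation: [-0.044, 0.999, 0.0, -0.0]
wrist_force: [0.7, -0.1, -0.9]
finger_gap: 0.0854
gripper_force: 0.0
32.9167 [ 0.39518921 -0.3578861   0.25469684] 0.08518864238204332
expected grip top [[348.37758439 295.33927948]]
w [346 283] [((335, 255, 23, 21), 399.0), ((332, 279, 29, 53), 900.0)]
top [457 255] []
exp bottom/top [[343.51639677 264.39300825]
 [348.37758439 295.33927948]] [[459.3565116  254.18185136]]
rect [604.3  73.9] [ 75.9 109.7] 10.5
```

```bash
python3 - <<'E'
from h import *
a=cv2.imread('pics/w1.png');b=cv2.imread('pics/w9.png')
for n,(x0,y0,x1,y1) in dict(pusher=(328,248,368,316),rackcorner=(300,195,390,240),blue=(325,362,365,400)).items():
    r=cv2.matchTemplate(b[y0-25:y1+25,x0-25:x1+25],a[y0:y1,x0:x1],cv2.TM_CCOEFF_NORMED); _,v,_,l=cv2.minMaxLoc(r); print(n,round(v,3),l[0]-25,l[1]-25)
E
```

```text
pusher 0.885 0 -2
rackcorner 0.963 1 -2
blue 0.991 3 -1
```

```bash
python3 -c "
from workcell import robot
print(robot.close_job())"
```

```text
the job is handed in; nothing more can be done
None
```

I seated the blank against both bars at about 5 N each, hung the pusher back in its hole and handed the job in at about 33 s; no verdict came back, and I viewed 11 pictures against the limit of 10.

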